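# Close up the thread station

### The job

Close up the thread station for the night: push both open drawers of the wooden bobbin chest fully home and push the spool case's open blue lid all the way shut, in any order. Use the fingertips on the outside faces only: nothing needs gripping, and the felt lining inside the lid must not be touched. Leave the loose thread cones and the pin jar standing where they are.

Things in the scene. Friction and masses are not known exactly. Their poses are not given: they have to be found in the camera images.
- chest: Bobbin chest of light wood, fixed to the table, either left or right of the middle: 200 mm deep, 260 mm wide, 90 mm tall. Origin on the table at the middle of the carcass's front; +x runs into the chest (the way the drawers are pushed), +y to its left seen from the robot, z up. Two drawers side by side fill its front.
- drawer_left (a joint): Left drawer (+y side, crimson bobbins): how far it is pulled out along the chest's -x, in m. 0 is fully home, where it meets a hard stop. Slides with 1.5 N friction and light damping, no spring or catch; stays where it is left.
- drawer_right (a joint): Right drawer (-y side, yellow bobbins): the same.
- left_face (a point): Centre of the outer face of the left drawer's front, 46 mm above the table; axes as the chest's. The front is a flat, handleless panel of darker wood with a paper label, 120 mm wide, 74 mm tall (from 9 to 83 mm above the table), 12 mm thick. With the drawer home this face stands 12 mm out from the carcass.
- right_face (a point): The same point of the right drawer's front; the two fronts are 128 mm apart centre to centre.
- case: Spool case, an open-topped grey metal box holding short spools, fixed to the table on the other side from the chest: 150 mm deep, 190 mm wide, 80 mm tall. Origin on the table under the hinge line, which is the far edge of the box; the box extends from there along its own -x, towards the robot.
- lid (a joint): Angle of the case's blue lid about the hinge, rad. 0 is shut, flat on the case (hard stop); 1.57 is upright; at 1.8 it leans back against its stop. The hinge is stiff (0.16 N m friction), so the lid stays at any angle and must be pushed all the way down.
- lid_hinge (a point): Middle of the lid's hinge edge, on the lid's outer face; with the lid shut it is 88 mm above the table. Axes turn with the lid: -x from the hinge to the free rim, y along the hinge, z out of the lid's outer face (up when shut, towards the far side when upright). The hinge axis lies 8 mm below it along that z. The lid is 150 mm from hinge to rim, 194 mm wide, 8 mm thick.
- lid_rim (a point): Middle of the lid's free rim, on its outer face, 150 mm from lid_hinge; same axes.
- felt: Grey felt lining on the inside of the lid, 128 by 168 mm, 2 mm thick, leaving 11 mm bare at each edge; it faces the robot while the lid is open. Not to be touched.
- cone_crimson: Loose crimson thread cone with an orange core, 54 mm across, 90 mm tall, on the table between the chest and the case, nearest the robot, upright. Origin at the centre of its underside. To be left alone.
- cone_sand: Loose sand-grey thread cone with an orange core, 54 mm across, 90 mm tall, standing on top of the bobbin chest, towards its back, on its left half, upright. Origin at the centre of its underside. To be left alone.
- cone_green: Loose dark green thread cone with an orange core, 60 mm across, 110 mm tall, on the table at the left, upright. Origin at the centre of its underside. To be left alone.
- cone_plum: Loose dark plum thread cone with an orange core, 60 mm across, 110 mm tall, on the table at the right, upright. Origin at the centre of its underside. To be left alone.
- cone_yellow: Loose yellow thread cone with an orange core, 54 mm across, 90 mm tall, standing on top of the bobbin chest, towards its back, on its right half, upright. Origin at the centre of its underside. To be left alone.
- pin_jar: Loose clear jar with a red cap, 52 mm across, 70 mm tall, upright on the table at the left, near the robot. Origin at the centre of its underside. To be left alone.
Not all that is in view belongs to the job. What is shaped like the case but green or pink is not meant.

How it is judged:
By the outcome, as a careful person would: the job done as asked, in the order asked, and still so for the second after the job is handed in, with the robot touching nothing.
It also fails if it takes over 61 s, if anything falls off the work surface, if the arm or the gripper's body presses on something with over 40 N, if the wrist force passes 120 N, or if a joint passes its speed limit or range.

### The arm

A 6-joint arm with a two-finger parallel gripper is mounted at the origin on the work surface. World frame = base frame: x ahead of the robot, y to its left, z up, the work surface at z = 0. Lengths are in m, angles in rad, forces in N, time in s.
With the tool pointing down it reaches from about 0.325 to 1 m from the base axis. Payload 5.1 kg.
Tool frame: the origin (TCP) lies on the centre line of the jaws, within the pads' length; the fingertips stand 11 mm ahead of it and the grasp point (between the pads) lies 8 mm behind it; z points along the fingers, y is the line along which they close (so a half turn about z gives the same grasp; the last joint's range is limited). The gripper opens to 85 mm and grips with 20 to 120 N. Pads are 22 mm wide; open, the fingers measure 114 mm over their backs; the gripper's body (76 mm by 85 mm) begins 54 mm behind the grasp point. The pads swing forward as they close: fully open they stand 13 mm farther back than shut.
Start: joints at [-1.265, 0.124, 1.65, -0, 1.367, -0.083], TCP at [0.246, -0.601, 0.242] pointing down, gripper open.
Joint ranges: [-2.61, 2.61], [-1.02, 2.33], [0.03, 2.71], [-1.35, 4.49], [0.32, 2.68], [-2.91, 2.91]. Speed limits (rad/s): [2.57, 2.57, 3.14, 3.14, 3.14, 3.14].

### API

Orientations are given as [roll, pitch, yaw] about the fixed x, y, z axes, in that order (R = Rz(yaw) Ry(pitch) Rx(roll)).
In Python, from bench import sense, imaging, ticket gives the robot as it stands.
- The arm moves only by the tool carry_out, never from a script. Its argument "steps" is a list of rows, each an object of numbers: "dx", "dy", "dz": the shift along the tool's x, y, z in mm; "rx", "ry", "rz": the turn, a rotation vector about the tool's x, y, z in degrees. In form: [{"dx": .., "dy": .., "dz": .., "rx": .., "ry": .., "rz": ..}, ...]. A call has 1 to 5 rows; each row is the pose to reach, as a shift and turn from the pose commanded when the call began, along the tool's axes at that moment; what a row does not reach only later rows make up. A row lasts 1/12 s, in which the tool goes at most 41.7 mm and 7.16 degrees, less where a joint would pass 70% of its speed; a pose out of reach is approached as far as the arm can. A call with a gripper value outside its range is refused whole. "claw" is the opening in per cent of the stroke, from 0 (shut) to 100 (fully open), set as the call begins (left out, the last holds). The fingers move at their own pace and stop on an object; "grip_force" is the grip in N (left out, the last holds). Time passes only in rows, so rows that repeat a pose let the fingers close. It gives the time, the measured TCP pose, the force, the opening and the grip force at its end, in the units of the state.
- sense(): the state, without advancing time (a new reading comes with each control period).
- imaging.grab_frame(name): name is "side" or "top" or "wrist"; returns a dict with "img" (420x560x3 uint8, blue, green, red), "K" (3x3 intrinsics, pixels), "camera_from_world" (4x4, takes a point from world to camera coordinates). Camera axes: x right, y up, looking along -z (the intrinsics and any distortion apply to the point x, -y, -z); pixel columns grow to the right and rows downward; lengths in m; the calibration is good to about 2 mm. A picture is of the moment at which its call begins. There is no depth.
- ticket.close_job(): hands the job in; it is judged then, once.
Trained networks look in a picture, given as the dict that the camera call returned (one of the last four; its "shot" number tells which), for a name from the list of things; names that differ only in an ending like _2 or _b are one class to them, and where a whole thing is asked for, a point or a joint stands for the part that bears it (a point fixed in the world has none). Each returns a list of dicts, best first, with "conf" (0 to 1); they miss things now and then, are a little off and sometimes report something else, mostly with a low value. They report only what shows in the picture. A call takes as long as a camera call. They do not tell look-alikes from the thing itself.
- imaging.spot_in(picture, target): "rect" ([left, top, right, bottom] as shares, 0 to 1, of the picture: columns of its width, rows of its height, round what is visible of it).
- imaging.trace(picture, target): "region" (420x560 bool, what is visible of it) and "rect" ([left, top, right, bottom] as shares, 0 to 1, of the picture: columns of its width, rows of its height, round what is visible of it).
The state is a dict: "time_s": time; "joints": joint angles; "qd": joint speeds; "effort": joint torques, N m; "eef_pos": TCP position; "orientation": TCP orientation; "wrist_force": force on the tool from outside, world axes, zero at the start; "wrist_torque": the same for the moment, N m; "grip_width": opening from 0.0 (shut) to 1.0 (fully open); "gripper_force": force on a finger pad.
Only numpy, scipy, OpenCV 4.12 (cv2) and the standard library are available. Lean on these libraries where they do the work, as an engineer would, in place of code of your own. Each camera call takes 0.05 s, during which the arm holds its last target. There are 200 camera calls.

## Working session

There is one attempt and no reset: what is moved stays moved. The work goes in short steps, Python scripts to look and compute and a tool call to move; the robot and the scene stay as the last step left them, time stands still between calls to the robot, and variables do not carry over. Pictures are saved under pics/ and viewed, at most 10 in all, crops included, and the job is handed in when it is done.

Besides the shell and the picture viewer there is one more tool, called by a JSON object that holds its "op" and its "data". carry_out: Moves the arm, as the interface text tells. Its arguments: {"type":"object","properties":{"steps":{"type":"array","items":{"type":"object","properties":{"dx":{"type":"number"},"dy":{"type":"number"},"dz":{"type":"number"},"rx":{"type":"number"},"ry":{"type":"number"},"rz":{"type":"number"}}}},"claw":{"type":"number"},"grip_force":{"type":"number"}},"required":["steps"]}

```bash
mkdir -p pics; python3 - <<'E'
from bench import sense, imaging
import cv2, pickle
s=sense(); print({k:s[k] for k in('time_s','eef_pos','orientation','grip_width')})
for n in('top','side'):
    p=imaging.grab_frame(n); pickle.dump(p,open(n+'.pkl','wb')); cv2.imwrite(f'pics/{n}0.png',p['img'])
    print(n,p['K'],p['camera_from_world'],[k for k in p])
    for t in('chest','left_face','right_face','case','lid','felt','cone_crimson','cone_plum'):
        for d in imaging.spot_in(p,t)[:2]: r=d['rect'];print(t,round(d['conf'],2),[round(r[0]*560),round(r[1]*420),round(r[2]*560),round(r[3]*420)])
E
```

```text
{'time_s': 0.0, 'eef_pos': array([ 0.24619017, -0.60092596,  0.24105061]), 'orientation': array([-3.13949867e+00, -1.79779198e-04,  3.88790054e-01]), 'grip_width': 0.9983675239812333}
top [[462.99311406   0.         283.37149393]
 [  0.         462.99311406 208.80356765]
 [  0.           0.           1.        ]] [[-1.00179212e-02 -9.99949775e-01  2.98698527e-04  1.34481737e-02]
 [ 9.91406766e-01 -9.89336938e-03  1.30440585e-01 -5.51588555e-01]
 [-1.30431079e-01  1.60287525e-03  9.91456083e-01 -1.60313366e+00]
 [ 0.00000000e+00  0.00000000e+00  0.00000000e+00  1.00000000e+00]] ['img', 'K', 'camera_from_world', 'shot']
chest 0.62 [298, 139, 378, 240]
chest 0.49 [150, 278, 169, 291]
left_face 0.59 [298, 198, 330, 223]
right_face 0.77 [335, 202, 366, 239]
right_face 0.67 [412, 221, 434, 233]
case 0.87 [200, 196, 265, 245]
case 0.83 [145, 143, 206, 196]
lid 0.79 [197, 194, 260, 203]
lid 0.72 [145, 147, 201, 194]
felt 0.59 [205, 198, 255, 205]
cone_crimson 0.55 [274, 240, 288, 258]
cone_plum 0.55 [413, 219, 435, 234]
side [[484.42248142   0.         278.3067248 ]
 [  0.         484.42248142 207.08273843]
 [  0.           0.           1.        ]] [[-0.93417995 -0.35648173 -0.01511977  0.50150949]
 [ 0.25692191 -0.70147364  0.66477504 -0.20513885]
 [-0.24758628  0.61713491  0.74689058 -1.24150375]
 [ 0.          0.          0.          1.        ]] ['img', 'K', 'camera_from_world', 'shot']
chest 0.97 [208, 128, 339, 220]
left_face 0.57 [263, 173, 310, 222]
right_face 0.94 [288, 151, 335, 198]
case 0.66 [360, 146, 421, 223]
case 0.57 [214, 197, 306, 327]
lid 0.77 [213, 197, 250, 293]
lid 0.77 [107, 275, 205, 365]
felt 0.58 [221, 205, 254, 286]
cone_crimson 0.81 [310, 226, 333, 254]
cone_crimson 0.74 [286, 148, 340, 201]
cone_plum 0.59 [338, 104, 360, 139]
```

View pics/top0.png

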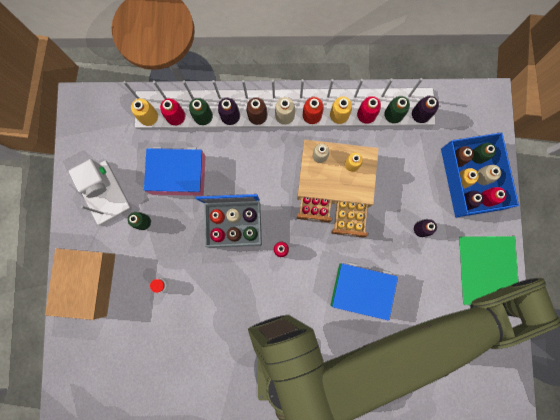

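View pics/side0.png

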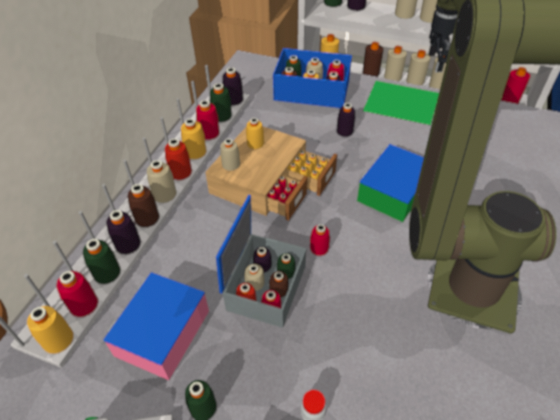

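```bash
python3 - <<'E'
import cv2,pickle
a=pickle.load(open('top.pkl','rb'))['img'][130:255,190:390]; cv2.imwrite('pics/top_c.png',cv2.resize(a,None,fx=4,fy=4,interpolation=cv2.INTER_CUBIC))
a=pickle.load(open('side.pkl','rb'))['img'][125:330,200:345]; cv2.imwrite('pics/side_c.png',cv2.resize(a,None,fx=2.9,fy=2.9,interpolation=cv2.INTER_CUBIC))
E
```

```text
(no output)
```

View pics/top_c.png

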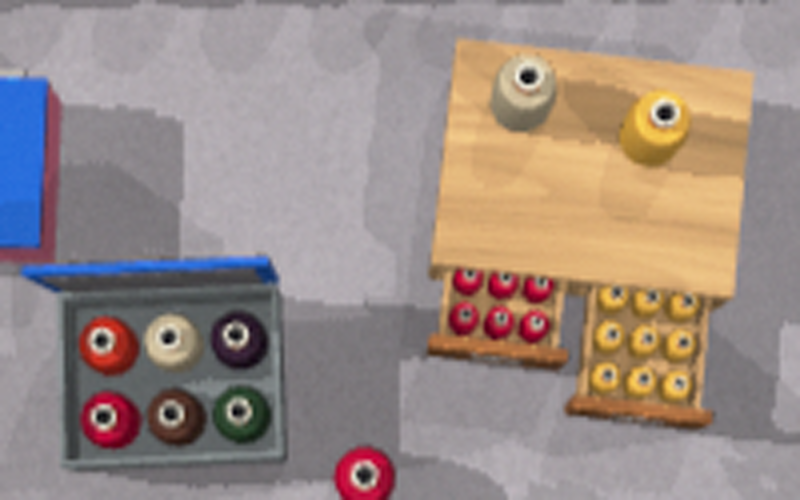

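View pics/side_c.png

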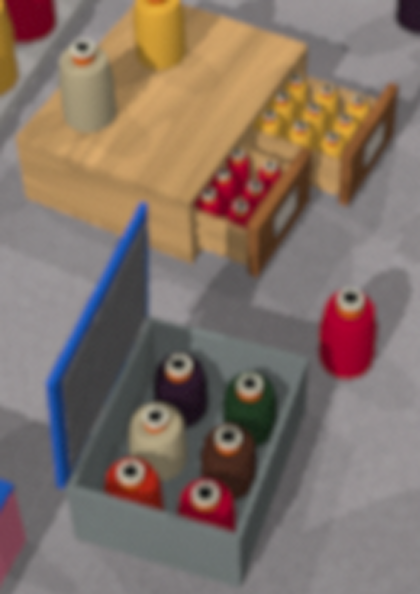

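The top crop shows the chest top corners (459,40), (753,73), (735,298), (432,278), the two drawer fronts below it, and the case rim corners (62,290), (280,285), (285,462), (64,467). The lid is near upright in the side crop, with rim corners at about (145,207) and (52,385).

```bash
cat > geo.py <<'E'
import numpy as np,pickle
from scipy.optimize import least_squares
def proj(p,P):
    c=(p['camera_from_world']@np.append(P,1))[:3]; q=p['K']@np.array([c[0],-c[1],-c[2]]); return q[:2]/q[2]
def rz(a): return np.array([[np.cos(a),-np.sin(a),0],[np.sin(a),np.cos(a),0],[0,0,1]])
def lidpt(q,P,lid): # P in lid frame at lid_hinge -> case frame; axis 8mm below hinge point
    P=np.array(P,float)+[0,0,.008]; c,s=np.cos(lid),np.sin(lid)
    return np.array([P[0]*c+P[2]*s, P[1], .08-P[0]*s+P[2]*c])
E
python3 - <<'E'
from geo import *
T=pickle.load(open('top.pkl','rb'));S=pickle.load(open('side.pkl','rb'))
t=lambda x,y:(T,np.array([190+(x+.5)/4-.5,130+(y+.5)/4-.5])); s=lambda x,y:(S,np.array([200+(x+.5)/2.9-.5,125+(y+.5)/2.9-.5]))
def ch(q):
    f=lambda d,y,z:(-.012-d,y,z)
    return [((.2,.13,.09),t(459,40)),((.2,-.13,.09),t(753,73)),((0,-.13,.09),t(735,299)),((0,.13,.09),t(432,277)),
     ((0,.13,.09),s(193,208)),((.2,.13,.09),s(20,140)),((0,-.13,.09),s(307,45)),
     (f(q[3],.124,.083),t(430,350)),(f(q[3],.004,.083),t(566,363)),(f(q[4],-.004,.083),t(567,411)),(f(q[4],-.124,.083),t(711,424)),
     (f(q[3],.124,.083),s(256,228)),(f(q[3],.004,.083),s(309,158)),(f(q[4],-.124,.083),s(396,92)),(f(q[4],-.004,.083),s(345,157)),
     (f(q[3],.124,.009),s(256,272)),(f(q[4],-.004,.009),s(348,200))]
def ca(q):
    l=lambda *P:lidpt(q,P,q[3])
    return [((-.15,.095,.08),t(64,467)),((-.15,-.095,.08),t(286,461)),((-.15,-.095,.08),s(307,357)),((-.15,.095,0),s(243,582)),
     ((-.15,.095,.08),s(243,535)),(l(-.15,.097,0),t(22,267)),(l(-.15,-.097,0),t(271,257)),(l(-.15,-.097,0),s(143,204)),(l(-.15,.097,0),s(51,383)),(l(0,.097,0),s(60,482))]
for nm,f,x0 in(('chest',ch,[.6,-.1,0,.05,.1]),('case',ca,[.6,.15,0,1.5])):
    res=lambda q:np.concatenate([proj(p,rz(q[2])@np.array(P)+[q[0],q[1],0])-uv for P,(p,uv) in f(q)])
    r=least_squares(res,x0,loss='soft_l1'); print(nm,r.x.round(4)); print(res(r.x).reshape(-1,2).round(1).tolist())
    R=rz(r.x[2]);o=np.r_[r.x[:2],0]
    if nm=='chest':
        for d,y in((r.x[3],.064),(r.x[4],-.064)): print('face',(o+R@[-.012-d,y,.046]).round(4),'home',(o+R@[-.012,y,.046]).round(4))
    else: print('rim',(o+R@lidpt(r.x,(-.15,0,0),r.x[3])).round(4))
E
```

```text
chest [ 0.5711 -0.1683 -0.1214  0.054   0.093 ]
[[-1.2, 0.6], [-0.5, 0.4], [-0.9, 0.4], [-0.6, -2.4], [-0.2, -1.2], [-0.8, -0.6], [1.1, 0.2], [-0.5, -1.3], [0.3, -0.6], [1.3, -1.1], [0.3, -0.4], [0.2, 0.2], [0.8, -3.1], [0.8, -2.8], [1.9, -0.2], [0.2, 2.3], [-0.4, 2.5]]
face [ 0.5134 -0.0968  0.046 ] home [ 0.567  -0.1033  0.046 ]
face [ 0.4591 -0.2191  0.046 ] home [ 0.5515 -0.2304  0.046 ]
case [0.5726 0.1858 0.0437 1.4982]
[[0.0, 0.2], [0.2, -1.3], [0.8, -0.9], [0.1, 1.2], [-0.2, 0.7], [0.4, 0.8], [0.1, 0.0], [0.1, -1.8], [-0.3, -0.5], [-0.7, 1.4]]
rim [0.5697 0.1857 0.2302]
```

{"op": "carry_out", "data": {"steps": [{"dx": 28, "dy": -28, "rz": 7}, {"dx": 56, "dy": -56, "rz": 14}, {"dx": 84, "dy": -84, "rz": 21}, {"dx": 112, "dy": -112, "rz": 28}, {"dx": 140, "dy": -140, "rz": 29.2}], "claw": 0}}

```text
invalid input at $.steps[0]: expected keys dx, dy, dz, rx, ry, rz
```

```bash
cat > to.py <<'E'
import sys,numpy as np
from bench import sense
from scipy.spatial.transform import Rotation as Ro
s=sense();R=Ro.from_euler('xyz',s['orientation'])
print(s['time_s'],s['eef_pos'].round(4),s['orientation'].round(4),s['wrist_force'].round(2),s['grip_width'])
for a in sys.argv[1:]:
    x=np.array(eval(a)); print(a,'d mm',(R.inv().apply(x[:3]-s['eef_pos'])*1000).round(1),'rv',np.degrees((R.inv()*Ro.from_euler('xyz',[np.pi,0,x[3]])).as_rotvec()).round(2))
E
python3 to.py .412,-.2137,.24,-.1214
```

```text
0.9 [ 0.2463 -0.6015  0.2424] [3.1415 0.     0.3888] [0.32 0.13 0.27] 1.0021847714430734
.412,-.2137,.24,-.1214 d mm [ 300.3 -296.1    2.3] rv [ 0.   -0.   29.23]
```

{"op": "carry_out", "data": {"steps": [{"dx": 28, "dy": -28, "dz": 0, "rx": 0, "ry": 0, "rz": 6}, {"dx": 56, "dy": -56, "dz": 0, "rx": 0, "ry": 0, "rz": 12}, {"dx": 84, "dy": -84, "dz": 0, "rx": 0, "ry": 0, "rz": 18}, {"dx": 112, "dy": -112, "dz": 0, "rx": 0, "ry": 0, "rz": 24}, {"dx": 140, "dy": -140, "dz": 0, "rx": 0, "ry": 0, "rz": 29.2}], "claw": 0}}

```text
time_s: 1.32
eef_pos: [0.3232, -0.4172, 0.2423]
orientation: [3.142, -0.0, -0.127]
wrist_force: [0.5, -0.4, 0.6]
grip_width: 0.299
gripper_force: 0.0
```

```bash
python3 to.py .412,-.2137,.24,-.1214
```

```text
1.3167 [ 0.3232 -0.4172  0.2423] [ 3.1416e+00 -3.0000e-04 -1.2650e-01] [ 0.48 -0.41  0.56] 0.2988181446968232
.412,-.2137,.24,-.1214 d mm [  62.4 -213.1    2.3] rv [ 0.   -0.02 -0.29]
```

{"op": "carry_out", "data": {"steps": [{"dx": 11, "dy": -39, "dz": 0, "rx": 0, "ry": 0, "rz": 0}, {"dx": 22, "dy": -78, "dz": 0, "rx": 0, "ry": 0, "rz": 0}, {"dx": 33, "dy": -116, "dz": 0, "rx": 0, "ry": 0, "rz": 0}, {"dx": 45, "dy": -155, "dz": 0, "rx": 0, "ry": 0, "rz": 0}, {"dx": 56, "dy": -194, "dz": 0, "rx": 0, "ry": 0, "rz": 0}]}}

```text
time_s: 1.73
eef_pos: [0.4022, -0.2312, 0.2427]
orientation: [3.141, -0.001, -0.121]
wrist_force: [2.0, 0.2, 0.4]
grip_width: -0.001
gripper_force: 0.0
```

{"op": "carry_out", "data": {"steps": [{"dx": 4, "dy": -20, "dz": 0, "rx": 0, "ry": 0, "rz": 0}, {"dx": 4, "dy": -20, "dz": 40, "rx": 0, "ry": 0, "rz": 0}, {"dx": 4, "dy": -20, "dz": 70, "rx": 0, "ry": 0, "rz": 0}, {"dx": 4, "dy": -20, "dz": 100, "rx": 0, "ry": 0, "rz": 0}, {"dx": 4, "dy": -20, "dz": 100, "rx": 0, "ry": 0, "rz": 0}]}}

```text
time_s: 2.15
eef_pos: [0.4046, -0.2108, 0.1359]
orientation: [-3.136, 0.01, -0.12]
wrist_force: [-1.7, 0.3, -2.0]
grip_width: -0.002
gripper_force: 0.0
```

```bash
python3 to.py .412,-.2137,.055,-.1214; python3 -c "
from bench import imaging;import cv2,numpy as np
cv2.imwrite('pics/s2.png',np.hstack([cv2.resize(imaging.grab_frame('side')['img'][90:260,190:440],None,fx=2,fy=2),cv2.resize(imaging.grab_frame('wrist')['img'],(300,340))]))"
```

```text
2.15 [ 0.4046 -0.2108  0.1359] [-3.1362  0.0105 -0.1201] [-1.65  0.33 -1.96] -0.0023084420371392495
.412,-.2137,.055,-.1214 d mm [ 8.5  2.4 80.8] rv [-0.31  0.6   0.07]
```

View pics/s2.png

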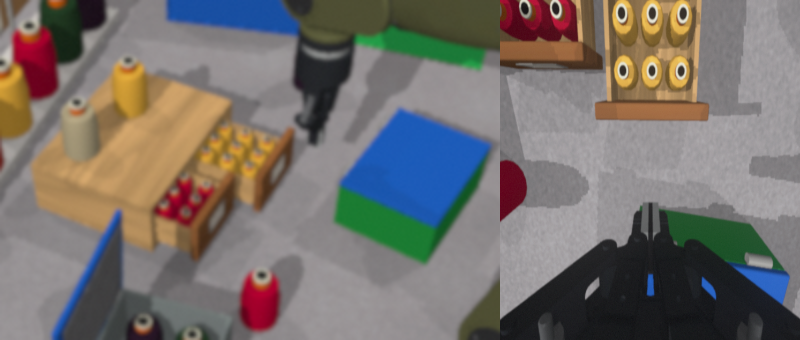

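The fingers hang centred in front of the right drawer, clear of the green box.

{"op": "carry_out", "data": {"steps": [{"dx": 0, "dy": 0, "dz": 30, "rx": 0, "ry": 0, "rz": 0}, {"dx": 0, "dy": 0, "dz": 60, "rx": 0, "ry": 0, "rz": 0}, {"dx": 0, "dy": 0, "dz": 84, "rx": 0, "ry": 0, "rz": 0}, {"dx": 0, "dy": 0, "dz": 84, "rx": 0, "ry": 0, "rz": 0}, {"dx": 0, "dy": 0, "dz": 84, "rx": 0, "ry": 0, "rz": 0}]}}

```text
time_s: 2.67
eef_pos: [0.4089, -0.2143, 0.0597]
orientation: [3.141, -0.001, -0.121]
wrist_force: [0.4, -0.2, 0.1]
grip_width: -0.0
gripper_force: 0.0
```

{"op": "carry_out", "data": {"steps": [{"dx": 15, "dy": 0, "dz": 0, "rx": 0, "ry": 0, "rz": 0}, {"dx": 30, "dy": 0, "dz": 0, "rx": 0, "ry": 0, "rz": 0}, {"dx": 45, "dy": 0, "dz": 0, "rx": 0, "ry": 0, "rz": 0}, {"dx": 60, "dy": 0, "dz": 0, "rx": 0, "ry": 0, "rz": 0}, {"dx": 75, "dy": 0, "dz": 0, "rx": 0, "ry": 0, "rz": 0}]}}

```text
time_s: 3.08
eef_pos: [0.4849, -0.2244, 0.0623]
orientation: [3.139, -0.003, -0.121]
wrist_force: [-3.6, -1.8, 0.3]
grip_width: -0.002
gripper_force: 1.5
```

{"op": "carry_out", "data": {"steps": [{"dx": 10, "dy": 0, "dz": 0, "rx": 0, "ry": 0, "rz": 0}, {"dx": 20, "dy": 0, "dz": 0, "rx": 0, "ry": 0, "rz": 0}, {"dx": 30, "dy": 0, "dz": 0, "rx": 0, "ry": 0, "rz": 0}, {"dx": 40, "dy": 0, "dz": 0, "rx": 0, "ry": 0, "rz": 0}, {"dx": 45, "dy": 0, "dz": 0, "rx": 0, "ry": 0, "rz": 0}]}}

```text
time_s: 3.5
eef_pos: [0.5289, -0.2285, 0.0592]
orientation: [3.141, -0.002, -0.121]
wrist_force: [-2.5, -0.5, 1.2]
grip_width: -0.002
gripper_force: 1.0
```

```bash
python3 to.py .5406,-.229,.055,-.1214
```

```text
3.5 [ 0.5289 -0.2285  0.0592] [ 3.1412e+00 -1.6000e-03 -1.2080e-01] [-2.47 -0.46  1.19] -0.0018469730973415404
.5406,-.229,.055,-.1214 d mm [11.7 -0.9  4.2] rv [ 0.02 -0.09  0.03]
```

{"op": "carry_out", "data": {"steps": [{"dx": 3, "dy": 0, "dz": 0, "rx": 0, "ry": 0, "rz": 0}, {"dx": 6, "dy": 0, "dz": 0, "rx": 0, "ry": 0, "rz": 0}, {"dx": 8, "dy": 0, "dz": 0, "rx": 0, "ry": 0, "rz": 0}, {"dx": 8, "dy": 0, "dz": 0, "rx": 0, "ry": 0, "rz": 0}]}}

```text
time_s: 3.83
eef_pos: [0.5355, -0.229, 0.0581]
orientation: [-3.141, -0.0, -0.121]
wrist_force: [0.4, -0.3, 0.6]
grip_width: 0.0
gripper_force: 0.0
```

{"op": "carry_out", "data": {"steps": [{"dx": 1, "dy": 0, "dz": 0, "rx": 0, "ry": 0, "rz": 0}, {"dx": 2, "dy": 0, "dz": 0, "rx": 0, "ry": 0, "rz": 0}, {"dx": 2, "dy": 0, "dz": 0, "rx": 0, "ry": 0, "rz": 0}]}}

```text
time_s: 4.08
eef_pos: [0.5371, -0.2292, 0.0581]
orientation: [-3.141, 0.0, -0.121]
wrist_force: [-1.2, 0.8, 0.8]
grip_width: 0.0
gripper_force: 0.5
```

{"op": "carry_out", "data": {"steps": [{"dx": 1, "dy": 0, "dz": 0, "rx": 0, "ry": 0, "rz": 0}, {"dx": 2, "dy": 0, "dz": 0, "rx": 0, "ry": 0, "rz": 0}, {"dx": 2, "dy": 0, "dz": 0, "rx": 0, "ry": 0, "rz": 0}]}}

```text
time_s: 4.33
eef_pos: [0.5392, -0.2295, 0.0581]
orientation: [-3.141, 0.0, -0.121]
wrist_force: [-1.3, 0.8, -0.7]
grip_width: 0.001
gripper_force: 0.5
```

{"op": "carry_out", "data": {"steps": [{"dx": 1, "dy": 0, "dz": 0, "rx": 0, "ry": 0, "rz": 0}, {"dx": 2, "dy": 0, "dz": 0, "rx": 0, "ry": 0, "rz": 0}, {"dx": 2, "dy": 0, "dz": 0, "rx": 0, "ry": 0, "rz": 0}]}}

```text
time_s: 4.58
eef_pos: [0.5413, -0.2298, 0.0582]
orientation: [-3.141, 0.0, -0.121]
wrist_force: [-1.4, -0.8, -0.7]
grip_width: 0.0
gripper_force: 0.5
```

{"op": "carry_out", "data": {"steps": [{"dx": 1, "dy": 0, "dz": 0, "rx": 0, "ry": 0, "rz": 0}, {"dx": 2, "dy": 0, "dz": 0, "rx": 0, "ry": 0, "rz": 0}, {"dx": 2, "dy": 0, "dz": 0, "rx": 0, "ry": 0, "rz": 0}]}}

```text
time_s: 4.83
eef_pos: [0.5427, -0.2299, 0.0582]
orientation: [-3.141, 0.002, -0.121]
wrist_force: [-3.9, 1.0, 1.1]
grip_width: 0.002
gripper_force: 2.3
```

{"op": "carry_out", "data": {"steps": [{"dx": 1, "dy": 0, "dz": 0, "rx": 0, "ry": 0, "rz": 0}, {"dx": 2, "dy": 0, "dz": 0, "rx": 0, "ry": 0, "rz": 0}, {"dx": 2, "dy": 0, "dz": 0, "rx": 0, "ry": 0, "rz": 0}]}}

```text
time_s: 5.08
eef_pos: [0.5426, -0.2299, 0.0582]
orientation: [-3.141, 0.007, -0.12]
wrist_force: [-13.9, 2.6, 7.6]
grip_width: -0.002
gripper_force: 6.8
```

Right drawer is at its stop (force rises, no motion). Now the left one.

{"op": "carry_out", "data": {"steps": [{"dx": -30, "dy": 0, "dz": 0, "rx": 0, "ry": 0, "rz": 0}, {"dx": -60, "dy": 0, "dz": 0, "rx": 0, "ry": 0, "rz": 0}, {"dx": -88, "dy": 0, "dz": 0, "rx": 0, "ry": 0, "rz": 0}, {"dx": -88, "dy": -30, "dz": 0, "rx": 0, "ry": 0, "rz": 0}, {"dx": -88, "dy": -60, "dz": 0, "rx": 0, "ry": 0, "rz": 0}]}}

```text
time_s: 5.5
eef_pos: [0.4647, -0.1608, 0.0589]
orientation: [3.141, -0.003, -0.125]
wrist_force: [0.5, 0.2, -0.4]
grip_width: -0.002
gripper_force: 0.0
```

{"op": "carry_out", "data": {"steps": [{"dx": 0, "dy": -30, "dz": 0, "rx": 0, "ry": 0, "rz": 0}, {"dx": 0, "dy": -60, "dz": 0, "rx": 0, "ry": 0, "rz": 0}, {"dx": 0, "dy": -68, "dz": 0, "rx": 0, "ry": 0, "rz": 0}, {"dx": 0, "dy": -68, "dz": 0, "rx": 0, "ry": 0, "rz": 0}, {"dx": 0, "dy": -68, "dz": 0, "rx": 0, "ry": 0, "rz": 0}]}}

```text
time_s: 5.92
eef_pos: [0.474, -0.0928, 0.0588]
orientation: [3.141, -0.002, -0.12]
wrist_force: [0.1, -0.2, 1.0]
grip_width: -0.004
gripper_force: 0.0
```

```bash
python3 to.py .558,-.102,.058,-.1214
```

```text
5.9167 [ 0.474  -0.0928  0.0588] [ 3.1409e+00 -1.8000e-03 -1.1960e-01] [ 0.07 -0.2   1.03] -0.0035285240009993116
.558,-.102,.058,-.1214 d mm [84.4 -0.9  1. ] rv [ 0.04 -0.1   0.1 ]
```

{"op": "carry_out", "data": {"steps": [{"dx": 14, "dy": 0, "dz": 0, "rx": 0, "ry": 0, "rz": 0}, {"dx": 28, "dy": 0, "dz": 0, "rx": 0, "ry": 0, "rz": 0}, {"dx": 42, "dy": 0, "dz": 0, "rx": 0, "ry": 0, "rz": 0}, {"dx": 55, "dy": 0, "dz": 0, "rx": 0, "ry": 0, "rz": 0}, {"dx": 65, "dy": 0, "dz": 0, "rx": 0, "ry": 0, "rz": 0}]}}

```text
time_s: 6.33
eef_pos: [0.5384, -0.1021, 0.0582]
orientation: [3.141, 0.001, -0.123]
wrist_force: [-3.3, -0.4, 2.6]
grip_width: 0.001
gripper_force: 1.2
```

{"op": "carry_out", "data": {"steps": [{"dx": 5, "dy": 0, "dz": 0, "rx": 0, "ry": 0, "rz": 0}, {"dx": 10, "dy": 0, "dz": 0, "rx": 0, "ry": 0, "rz": 0}, {"dx": 14, "dy": 0, "dz": 0, "rx": 0, "ry": 0, "rz": 0}, {"dx": 16, "dy": 0, "dz": 0, "rx": 0, "ry": 0, "rz": 0}]}}

```text
time_s: 6.67
eef_pos: [0.5538, -0.1028, 0.0582]
orientation: [3.141, 0.0, -0.121]
wrist_force: [-1.2, -0.4, 0.3]
grip_width: -0.003
gripper_force: 0.8
```

{"op": "carry_out", "data": {"steps": [{"dx": 1, "dy": 0, "dz": 0, "rx": 0, "ry": 0, "rz": 0}, {"dx": 2, "dy": 0, "dz": 0, "rx": 0, "ry": 0, "rz": 0}, {"dx": 3, "dy": 0, "dz": 0, "rx": 0, "ry": 0, "rz": 0}, {"dx": 3, "dy": 0, "dz": 0, "rx": 0, "ry": 0, "rz": 0}]}}

```text
time_s: 7.0
eef_pos: [0.5566, -0.1026, 0.0583]
orientation: [-3.141, -0.0, -0.121]
wrist_force: [-0.8, -0.5, -0.7]
grip_width: 0.001
gripper_force: 0.5
```

{"op": "carry_out", "data": {"steps": [{"dx": 1, "dy": 0, "dz": 0, "rx": 0, "ry": 0, "rz": 0}, {"dx": 2, "dy": 0, "dz": 0, "rx": 0, "ry": 0, "rz": 0}, {"dx": 2, "dy": 0, "dz": 0, "rx": 0, "ry": 0, "rz": 0}]}}

```text
time_s: 7.25
eef_pos: [0.5588, -0.1029, 0.0583]
orientation: [-3.141, -0.0, -0.121]
wrist_force: [-1.7, 0.1, -0.5]
grip_width: -0.002
gripper_force: 0.5
```

{"op": "carry_out", "data": {"steps": [{"dx": 1, "dy": 0, "dz": 0, "rx": 0, "ry": 0, "rz": 0}, {"dx": 2, "dy": 0, "dz": 0, "rx": 0, "ry": 0, "rz": 0}, {"dx": 2, "dy": 0, "dz": 0, "rx": 0, "ry": 0, "rz": 0}]}}

```text
time_s: 7.5
eef_pos: [0.5589, -0.1029, 0.0583]
orientation: [-3.141, 0.005, -0.121]
wrist_force: [-9.9, 0.8, 6.7]
grip_width: -0.0
gripper_force: 4.9
```

{"op": "carry_out", "data": {"steps": [{"dx": 1, "dy": 0, "dz": 0, "rx": 0, "ry": 0, "rz": 0}, {"dx": 2, "dy": 0, "dz": 0, "rx": 0, "ry": 0, "rz": 0}, {"dx": 2, "dy": 0, "dz": 0, "rx": 0, "ry": 0, "rz": 0}]}}

```text
time_s: 7.75
eef_pos: [0.5588, -0.1029, 0.0583]
orientation: [-3.141, 0.011, -0.12]
wrist_force: [-17.7, 1.7, 13.5]
grip_width: 0.001
gripper_force: 9.3
```

{"op": "carry_out", "data": {"steps": [{"dx": -25, "dy": 0, "dz": 0, "rx": 0, "ry": 0, "rz": 0}, {"dx": -45, "dy": 0, "dz": 0, "rx": 0, "ry": 0, "rz": 0}, {"dx": -50, "dy": 0, "dz": -25, "rx": 0, "ry": 0, "rz": 0}, {"dx": -50, "dy": 0, "dz": -65, "rx": 0, "ry": 0, "rz": 0}, {"dx": -50, "dy": 0, "dz": -105, "rx": 0, "ry": 0, "rz": 0}]}}

```text
time_s: 8.17
eef_pos: [0.5117, -0.0969, 0.1631]
orientation: [-3.141, 0.002, -0.121]
wrist_force: [0.5, -1.6, 0.2]
grip_width: -0.001
gripper_force: 0.0
```

{"op": "carry_out", "data": {"steps": [{"dx": 0, "dy": 0, "dz": -40, "rx": 0, "ry": 0, "rz": -2}, {"dx": 0, "dy": 0, "dz": -80, "rx": 0, "ry": 0, "rz": -4}, {"dx": 0, "dy": 0, "dz": -120, "rx": 0, "ry": 0, "rz": -6}, {"dx": 0, "dy": 0, "dz": -155, "rx": 0, "ry": 0, "rz": -8}, {"dx": 0, "dy": 0, "dz": -155, "rx": 0, "ry": 0, "rz": -9.5}]}}

```text
time_s: 8.58
eef_pos: [0.5165, -0.0982, 0.3292]
orientation: [3.136, -0.017, 0.047]
wrist_force: [0.5, -0.2, 2.5]
grip_width: 0.0
gripper_force: 0.0
```

```bash
python3 to.py .64,.186,.31,.0437 ; python3 - <<'E'
from bench import imaging
import cv2,numpy as np
a=imaging.grab_frame('side')['img'][100:330,190:350];b=imaging.grab_frame('top')['img'][130:255,190:390]
cv2.imwrite('pics/chk.png',np.hstack([cv2.resize(a,(320,460)),cv2.resize(b,(460,460*125//200+1))[:460] if 0 else cv2.copyMakeBorder(cv2.resize(b,(460,288)),0,172,0,0,cv2.BORDER_CONSTANT)]))
E
```

```text
8.5833 [ 0.5165 -0.0982  0.3292] [ 3.1363 -0.0168  0.0468] [ 0.46 -0.23  2.47] 0.00032188892973865634
.64,.186,.31,.0437 d mm [ 136.4 -278.2   20. ] rv [ 0.3  -0.96  0.18]
```

View pics/chk.png

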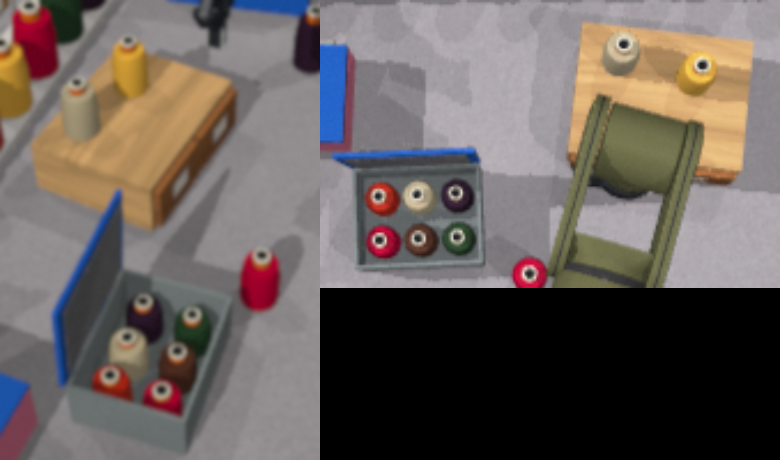

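Both drawers are flush and the cones untouched. Now over to the lid's far side.

{"op": "carry_out", "data": {"steps": [{"dx": 17, "dy": -34, "dz": 0, "rx": 0, "ry": 0, "rz": 0}, {"dx": 35, "dy": -69, "dz": 0, "rx": 0, "ry": 0, "rz": 0}, {"dx": 52, "dy": -104, "dz": 0, "rx": 0, "ry": 0, "rz": 0}, {"dx": 70, "dy": -139, "dz": 0, "rx": 0, "ry": 0, "rz": 0}, {"dx": 87, "dy": -174, "dz": 0, "rx": 0, "ry": 0, "rz": 0}]}}

```text
time_s: 9.1
eef_pos: [0.592, 0.0821, 0.3159]
orientation: [-3.141, 0.003, 0.044]
wrist_force: [0.8, -1.1, 0.6]
grip_width: 0.001
gripper_force: 0.0
```

{"op": "carry_out", "data": {"steps": [{"dx": 17, "dy": -34, "dz": 0, "rx": 0, "ry": 0, "rz": 0}, {"dx": 34, "dy": -69, "dz": 0, "rx": 0, "ry": 0, "rz": 0}, {"dx": 51, "dy": -104, "dz": 0, "rx": 0, "ry": 0, "rz": 0}, {"dx": 51, "dy": -104, "dz": 0, "rx": 0, "ry": 0, "rz": 0}, {"dx": 51, "dy": -104, "dz": 0, "rx": 0, "ry": 0, "rz": 0}]}}

```text
time_s: 9.52
eef_pos: [0.6379, 0.1884, 0.3149]
orientation: [3.141, 0.005, 0.047]
wrist_force: [-0.2, -1.1, -0.8]
grip_width: 0.0
gripper_force: 0.0
```

```bash
python3 to.py .64,.186,.214,.0437
```

```text
9.5167 [0.6379 0.1884 0.3149] [3.1409 0.0046 0.0475] [-0.2  -1.12 -0.76] 0.0003134620969429155
.64,.186,.214,.0437 d mm [  2.4   2.4 100.9] rv [0.04 0.26 0.22]
```

{"op": "carry_out", "data": {"steps": [{"dx": 0, "dy": 0, "dz": 35, "rx": 0, "ry": 0, "rz": 0}, {"dx": 0, "dy": 0, "dz": 70, "rx": 0, "ry": 0, "rz": 0}, {"dx": 0, "dy": 0, "dz": 101, "rx": 0, "ry": 0, "rz": 0}, {"dx": 0, "dy": 0, "dz": 101, "rx": 0, "ry": 0, "rz": 0}, {"dx": 0, "dy": 0, "dz": 101, "rx": 0, "ry": 0, "rz": 0}]}}

```text
time_s: 9.93
eef_pos: [0.6365, 0.1851, 0.2142]
orientation: [3.141, 0.006, 0.043]
wrist_force: [0.8, 0.1, -0.2]
grip_width: -0.002
gripper_force: 0.0
```

```bash
python3 to.py .583,.184,.211,.0437 ; python3 - <<'E'
from bench import imaging
import cv2
cv2.imwrite('pics/lid1.png',cv2.resize(imaging.grab_frame('side')['img'][140:330,150:340],None,fx=2.5,fy=2.5))
E
```

```text
9.9333 [0.6365 0.1851 0.2142] [3.1405 0.0061 0.0435] [ 0.79  0.12 -0.18] -0.0024602279484694186
.583,.184,.211,.0437 d mm [-53.5  -1.2   3.6] rv [ 0.06  0.35 -0.01]
```

View pics/lid1.png

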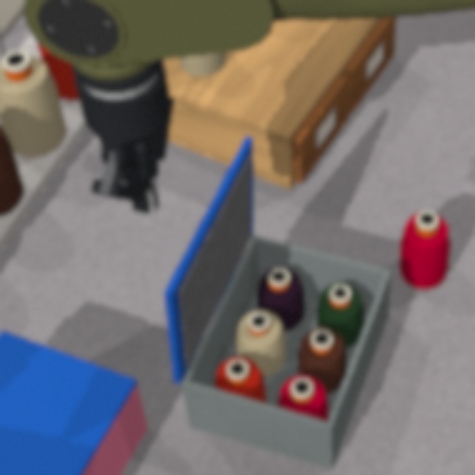

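The gripper is behind the lid (tips around (150,205)) with clear space to its outer face. Pushing along the arc.

{"op": "carry_out", "data": {"steps": [{"dx": -18, "dy": 0, "dz": 1, "rx": 0, "ry": 0, "rz": 0}, {"dx": -36, "dy": 0, "dz": 3, "rx": 0, "ry": 0, "rz": 0}, {"dx": -53, "dy": 0, "dz": 4, "rx": 0, "ry": 0, "rz": 0}, {"dx": -65, "dy": 0, "dz": 5, "rx": 0, "ry": 0, "rz": 0}, {"dx": -78, "dy": 0, "dz": 6, "rx": 0, "ry": 0, "rz": 0}]}}

```text
time_s: 10.4
eef_pos: [0.562, 0.183, 0.2158]
orientation: [-3.14, -0.008, 0.044]
wrist_force: [1.7, 0.4, -0.9]
grip_width: 0.001
gripper_force: 0.6
```

```bash
python3 to.py .536,.184,.202,.0437 .515,.183,.190,.0437 .497,.182,.174,.0437 .482,.182,.1555,.0437
```

```text
10.4 [0.562  0.183  0.2158] [-3.1403 -0.0079  0.0442] [ 1.68  0.39 -0.91] 0.0006394645409784557
.536,.184,.202,.0437 d mm [-26.   -2.2  13.6] rv [-0.08 -0.45  0.03]
.515,.183,.190,.0437 d mm [-47.1  -2.1  25.4] rv [-0.08 -0.45  0.03]
.497,.182,.174,.0437 d mm [-65.3  -1.8  41.3] rv [-0.08 -0.45  0.03]
.482,.182,.1555,.0437 d mm [-80.4  -2.5  59.7] rv [-0.08 -0.45  0.03]
```

{"op": "carry_out", "data": {"steps": [{"dx": -12, "dy": 0, "dz": 3, "rx": 0, "ry": 0, "rz": 0}, {"dx": -23, "dy": 0, "dz": 6, "rx": 0, "ry": 0, "rz": 0}, {"dx": -34, "dy": 0, "dz": 12, "rx": 0, "ry": 0, "rz": 0}, {"dx": -44, "dy": 0, "dz": 18, "rx": 0, "ry": 0, "rz": 0}, {"dx": -53, "dy": 0, "dz": 26, "rx": 0, "ry": 0, "rz": 0}]}}

```text
time_s: 10.82
eef_pos: [0.5095, 0.1809, 0.1903]
orientation: [-3.14, -0.009, 0.044]
wrist_force: [1.3, 0.3, 1.1]
grip_width: 0.001
gripper_force: 0.5
```

{"op": "carry_out", "data": {"steps": [{"dx": -9, "dy": 0, "dz": 8, "rx": 0, "ry": 0, "rz": 0}, {"dx": -17, "dy": 0, "dz": 17, "rx": 0, "ry": 0, "rz": 0}, {"dx": -24, "dy": 0, "dz": 26, "rx": 0, "ry": 0, "rz": 0}, {"dx": -30, "dy": 0, "dz": 37, "rx": 0, "ry": 0, "rz": 0}, {"dx": -35, "dy": 0, "dz": 48, "rx": 0, "ry": 0, "rz": 0}]}}

```text
time_s: 11.23
eef_pos: [0.4726, 0.1791, 0.1375]
orientation: [-3.141, -0.002, 0.045]
wrist_force: [0.6, 0.1, 0.0]
grip_width: -0.003
gripper_force: 0.4
```

```bash
python3 to.py .465,.181,.111,.0437 .4636,.181,.099,.0437;python3 - <<'E'
from bench import imaging
import cv2
cv2.imwrite('pics/lid2.png',cv2.resize(imaging.grab_frame('side')['img'][140:330,150:340],None,fx=2.5,fy=2.5))
E
```

```text
11.2333 [0.4726 0.1791 0.1375] [-3.1411e+00 -1.9000e-03  4.4800e-02] [0.57 0.1  0.02] -0.002717905474502337
.465,.181,.111,.0437 d mm [-7.5 -2.2 26.5] rv [-0.03 -0.11  0.06]
.4636,.181,.099,.0437 d mm [-9.  -2.3 38.5] rv [-0.03 -0.11  0.06]
```

View pics/lid2.png

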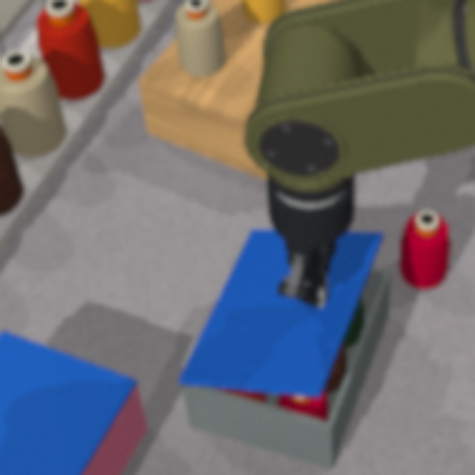

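The lid is nearly down with the fingertips on its outer face around (310,295). Pressing the rest.

{"op": "carry_out", "data": {"steps": [{"dx": -3, "dy": 0, "dz": 9, "rx": 0, "ry": 0, "rz": 0}, {"dx": -5, "dy": 0, "dz": 18, "rx": 0, "ry": 0, "rz": 0}, {"dx": -7, "dy": 0, "dz": 26, "rx": 0, "ry": 0, "rz": 0}, {"dx": -8, "dy": 0, "dz": 31, "rx": 0, "ry": 0, "rz": 0}, {"dx": -8, "dy": 0, "dz": 31, "rx": 0, "ry": 0, "rz": 0}]}}

```text
time_s: 11.7
eef_pos: [0.4634, 0.1784, 0.1045]
orientation: [3.141, 0.003, 0.045]
wrist_force: [0.5, -0.7, -0.1]
grip_width: 0.001
gripper_force: 0.0
```

{"op": "carry_out", "data": {"steps": [{"dx": 0, "dy": 0, "dz": 2, "rx": 0, "ry": 0, "rz": 0}, {"dx": 0, "dy": 0, "dz": 4, "rx": 0, "ry": 0, "rz": 0}, {"dx": 0, "dy": 0, "dz": 4, "rx": 0, "ry": 0, "rz": 0}]}}

```text
time_s: 11.95
eef_pos: [0.4647, 0.1787, 0.1023]
orientation: [-3.142, -0.0, 0.045]
wrist_force: [-1.0, 0.5, 0.5]
grip_width: -0.002
gripper_force: 0.0
```

{"op": "carry_out", "data": {"steps": [{"dx": 0, "dy": 0, "dz": 1, "rx": 0, "ry": 0, "rz": 0}, {"dx": 0, "dy": 0, "dz": 2, "rx": 0, "ry": 0, "rz": 0}, {"dx": 0, "dy": 0, "dz": 2, "rx": 0, "ry": 0, "rz": 0}]}}

```text
time_s: 12.2
eef_pos: [0.4647, 0.1787, 0.1004]
orientation: [-3.141, -0.0, 0.045]
wrist_force: [0.0, 0.6, 0.5]
grip_width: -0.001
gripper_force: 0.0
```

{"op": "carry_out", "data": {"steps": [{"dx": 0, "dy": 0, "dz": 1, "rx": 0, "ry": 0, "rz": 0}, {"dx": 0, "dy": 0, "dz": 2, "rx": 0, "ry": 0, "rz": 0}, {"dx": 0, "dy": 0, "dz": 2, "rx": 0, "ry": 0, "rz": 0}]}}

```text
time_s: 12.45
eef_pos: [0.4647, 0.1787, 0.099]
orientation: [-3.142, -0.0, 0.045]
wrist_force: [-2.4, -0.3, 5.1]
grip_width: 0.001
gripper_force: 2.3
```

{"op": "carry_out", "data": {"steps": [{"dx": 0, "dy": 0, "dz": 1, "rx": 0, "ry": 0, "rz": 0}, {"dx": 0, "dy": 0, "dz": 1, "rx": 0, "ry": 0, "rz": 0}, {"dx": 0, "dy": 0, "dz": 1, "rx": 0, "ry": 0, "rz": 0}]}}

```text
time_s: 12.7
eef_pos: [0.4647, 0.1788, 0.0989]
orientation: [3.142, 0.0, 0.045]
wrist_force: [-4.3, -1.8, 10.3]
grip_width: 0.001
gripper_force: 5.0
```

{"op": "carry_out", "data": {"steps": [{"dx": 0, "dy": 0, "dz": 1, "rx": 0, "ry": 0, "rz": 0}, {"dx": 0, "dy": 0, "dz": 1, "rx": 0, "ry": 0, "rz": 0}, {"dx": 0, "dy": 0, "dz": 1, "rx": 0, "ry": 0, "rz": 0}]}}

```text
time_s: 12.95
eef_pos: [0.4648, 0.1788, 0.0988]
orientation: [3.141, 0.001, 0.045]
wrist_force: [-8.1, -2.2, 15.4]
grip_width: -0.002
gripper_force: 7.7
```

The lid is on its stop (z matches 88 mm + 11 mm). Lifting off.

{"op": "carry_out", "data": {"steps": [{"dx": 0, "dy": 0, "dz": -20, "rx": 0, "ry": 0, "rz": 0}, {"dx": 0, "dy": 0, "dz": -50, "rx": 0, "ry": 0, "rz": 0}, {"dx": 0, "dy": 0, "dz": -90, "rx": 0, "ry": 0, "rz": 0}, {"dx": 0, "dy": 0, "dz": -130, "rx": 0, "ry": 0, "rz": 0}, {"dx": 0, "dy": 0, "dz": -150, "rx": 0, "ry": 0, "rz": 0}]}}

```text
time_s: 13.37
eef_pos: [0.4662, 0.1791, 0.2518]
orientation: [-3.14, -0.007, 0.045]
wrist_force: [2.4, 0.3, 0.6]
grip_width: 0.001
gripper_force: 0.0
```

{"op": "carry_out", "data": {"steps": [{"dx": 0, "dy": 0, "dz": 0, "rx": 0, "ry": 0, "rz": 0}, {"dx": 0, "dy": 0, "dz": 0, "rx": 0, "ry": 0, "rz": 0}, {"dx": 0, "dy": 0, "dz": 0, "rx": 0, "ry": 0, "rz": 0}]}}

```text
time_s: 13.62
eef_pos: [0.4639, 0.1785, 0.2449]
orientation: [3.141, 0.002, 0.045]
wrist_force: [-0.2, -0.1, -0.1]
grip_width: -0.005
gripper_force: 0.0
```

```bash
python3 to.py; python3 -c "
from bench import imaging;import cv2
cv2.imwrite('pics/end.png',imaging.grab_frame('side')['img'])"
```

```text
13.6167 [0.4639 0.1785 0.2449] [3.1412e+00 1.9000e-03 4.5000e-02] [-0.16 -0.07 -0.08] -0.004760397015324629
```

View pics/end.png

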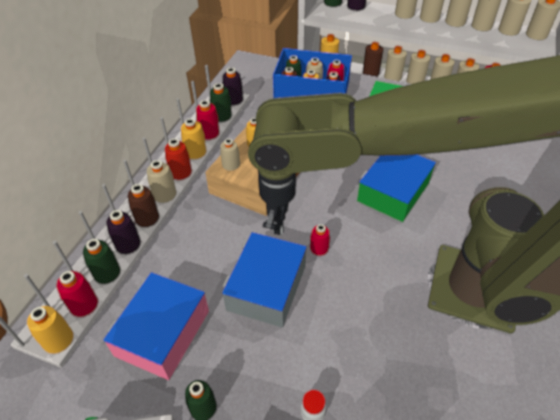

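The picture shows the lid flat on the case (around (265,275)), the cones and jar standing, and the arm clear of everything.

```bash
python3 -c "
from bench import ticket;print(ticket.close_job())"
```

```text
the job is handed in; nothing more can be done
None
```

I pushed both drawers home and the blue lid shut, each to its hard stop, with the cones and pin jar left standing, and handed the job in at about 14 s of the 61 s allowed (no verdict was returned).

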